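Set the overload stop of a loaded force stand

ROBOT

A 6-joint arm with a two-finger parallel gripper is mounted at the origin on the work surface. World frame = base frame: x ahead of the robot, y to its left, z up, the work surface at z = 0. Lengths are in m, angles in degrees, forces in N, time in s.
With the tool pointing down it reaches from about 0.375 to 0.925 m from the base axis. Payload 5.7 kg.
Tool frame: the origin (TCP) lies midway between the tips of the shut fingers; the grasp point (between the pads) lies 19 mm behind it; y points along the fingers, z is the direction in which the jaws open and shut, and the axes are right-handed (so a half turn about y gives the same grasp; the last joint's range is limited). The gripper opens to 85 mm and grips with 20 to 120 N. Pads are 22 mm wide; open, the fingers measure 114 mm over their backs; the gripper's body (76 mm by 85 mm) begins 54 mm behind the grasp point. The pads swing forward as they close: fully open they stand 13 mm farther back than shut.
Start: joints at [61.816, 20.558, 86.54, -0, 72.909, -6.595], TCP at [0.221, 0.558, 0.231] pointing down, gripper open.
Joint ranges: [-170.27, 170.27], [-57.76, 135], [12.27, 136.19], [-55.21, 235.2], [11.17, 155.16], [-170.74, 170.74]. Speed limits (degrees/s): [136.94, 136.94, 180, 180, 180, 180].

INTERFACE

Orientations are given as [roll, pitch, yaw] about the fixed x, y, z axes, in that order (R = Rz(yaw) Ry(pitch) Rx(roll)).
In Python, from station import r gives the robot as it stands.
- The arm moves only by the shell command python3 -m crank 'ROWS'. ROWS is text: rows parted by semicolons, each of 7 numbers parted by spaces: the shift along the tool's x, y, z in cm, then the turn, a rotation vector about the tool's x, y, z in degrees, then the gripper command: -1 is shut, 1 is fully open, values between are in proportion. In form: x y z ax ay az gripper; .... A call has exactly 10 rows; each row is the pose to reach, as a shift and turn from the pose commanded when the call began, along the tool's axes at that moment; what a row does not reach only later rows make up. A row lasts 1/8 s, in which the tool goes at most 62.5 mm and 10.7 degrees, less where a joint would pass 70% of its speed; a pose out of reach is approached as far as the arm can. A call with a gripper value outside its range is refused whole. The fingers move at their own pace and stop on an object; the grip force is fixed at half the most. Time passes only in rows, so rows that repeat a pose let the fingers close, or fill a call up. It gives the time, the measured TCP pose, the force and the opening at its end, in the units of the state.
- r.state(): the state, without advancing time (a new reading comes with each control period).
- r.grab_frame(name): name is "side" or "top" or "wrist"; returns the picture (420x560x3 uint8, red, green, blue); there is no depth.
- r.get_calibration(name): a dict with "camera_matrix" (3x3 intrinsics, pixels), "eye" and "attitude" of the camera in the world; the wrist camera has in their place "tool_from_camera" (4x4, takes a point from camera to tool coordinates, whose origin is the TCP and whose axes are the tool frame's). Camera axes: x right, y down, z forward; pixel columns grow to the right and rows downward; lengths in m; the calibration is good to about 2 mm. The wrist camera is an equidistant fisheye: a pixel r from the principal point sees the ray r / f radians off the axis. A picture is of the moment at which its call begins: read the wrist's pose just before it. get_calibration takes no time and is no camera call.
- r.hand_in(): hands the job in, once; it reports no verdict.
Trained networks look in the newest picture that a camera, given by its name, has taken for a name from the list of things; names that differ only in an ending like _2 or _b are one class to them, and where a whole thing is asked for, a point or a joint stands for the part that bears it (a point fixed in the world has none). Each returns a list of dicts, best first, with "confidence" (0 to 1); they miss things now and then, are a little off and sometimes report something else, mostly with a low value. They report only what shows in the picture. A call takes as long as a camera call.
- r.outline_of(camera, query): "mask" (420x560 bool, what is visible of it) and "pixel" ([column, row] in pixels, amid what is visible of it).
- r.mark_of(camera, query): "pixel" ([column, row] in pixels: a listed point, or the origin of a listed thing).
The state is a dict: "t": time; "joint_positions": joint angles; "qd": joint speeds; "tau": joint torques, N m; "eef_pos": TCP position; "eef_rot": TCP orientation; "contact_force": force on the tool from outside, world axes, zero at the start; "wrist_torque": the same for the moment, N m; "width": opening from 0.0 (shut) to 1.0 (fully open).
Only numpy, scipy, OpenCV 4.12 (cv2) and the standard library are available. Lean on these libraries where they do the work, as an engineer would, in place of code of your own. Each camera call takes 0.05 s, during which the arm holds its last target.

TASK

Balance the larger of the two loose steel check weights, upright and let go, on top of the stand's metal dome. Then, with the weight still resting on the dome, turn the stand's wing screw clockwise until it seats, back it off a quarter turn, and finish while still holding the screw's wing there in the gripper, not letting go. Leave the weight balanced on the dome and do not disturb the other things on the bench.

Things in the scene. Friction and masses are not known exactly. Their poses are not given: they have to be found in the camera images.
- big_weight_mid (a point): The larger check weight, loose, bare steel: a cylinder 44 mm in diameter and 22 mm high, with a small coaxial knob on top (neck 12 mm, head 20 mm in diameter; head from 27 to 36 mm above the underside). 36 mm high in all, 0.2 to 0.36 kg, flat underside. The point is on its axis, half-way up (18 mm above its underside); z is its axis, up. It stands on the bench at the start.
- small_weight: The smaller check weight, not part of the job: the same shape, 30 mm in diameter, 26 mm high in all. Origin at the centre of its underside. It stands on the bench, about 70 mm or more from the larger one, and the two may be either way round.
- stand: The force stand, fixed to the bench: a white base plate 110 mm (x) by 260 mm (y), 14 mm thick, with a metal dome centred at y = +65 mm and a wing screw whose upright axis is at y = -65 mm in its frame, in a grey bridge (110 mm along x, 34 mm along y, top 70 mm above the bench). An aluminium beam links them. Origin at the centre of its underside, on the bench, z up; it may stand turned by up to 0.4 rad about z.
- dome_top (a point): The top of the stand's dome, 62 mm above the bench. The dome is a cap of a sphere of 50 mm radius, 88 mm across, bare aluminium, smooth. It is fixed and does not give way. A weight set on it within some 6 mm of the middle rocks a little and stays, a weight set well off the middle slides or rolls off.
- wing (a point): The wing screw's grip point: on the screw's axis, 97 mm above the bench. The wing is an upright flat steel plate 46 mm long, 10 mm thick, from 76 to 112 mm above the bench. The point's x axis lies along the wing's length, y across its thickness, z up; they turn with the screw. The screw does not visibly rise or sink as it turns.
- stop_screw (a joint): Angle of the wing screw (rad): it grows as the screw is turned clockwise seen from above. 3.0 is seated, at a hard stop; it starts between 0.6 and 1.8 and can be turned back to 0. At 0 the wing lies along the stand's x axis. Stiff enough (0.05 N m) to stay where it is left.
- tube_rack: Blue tube rack, loose, 70 by 150 by 62 mm, a bystander; origin under its centre.
- tip_box: Yellow box of pipette tips, loose, 85 by 120 by 56 mm, a bystander; origin under its centre.
- reagent: White plastic bottle, loose, 60 mm in diameter, 110 mm high, a bystander; origin under its centre.
- beaker: Glass beaker, loose, 68 mm in diameter at the rim, 85 mm high, a bystander; origin under its centre.
- marker: White marker pen lying on the bench, loose, 12 mm thick, 125 mm long, a bystander; origin on its underside at mid-length.
- timer: Flat white bench timer, loose, 60 by 75 by 22 mm, a bystander; origin under its centre.

How it is judged (in metres and radians):
On the way, in this order (a step that is already met when the one before it is completed fails the run):
1. the larger weight rests balanced on the dome, let go by the robot (horizontal distance between big_weight_mid and dome_top below 0.02 m and z of big_weight_mid in the frame of dome_top between 0.012 and 0.022 m and angle between big_weight_mid's own z axis and vertical below 0.35 rad and contact force between big_weight and stand above 0.8 N and contact force between big_weight and the arm below 0.05 N and contact force between big_weight and the fingers below 0.05 N), for 0.3 s.
2. the screw is seated, with the weight still on the dome (value of joint stop_screw above 2.93 rad and horizontal distance between big_weight_mid and dome_top below 0.02 m and z of big_weight_mid in the frame of dome_top above 0.012 m), for 0.1 s.
At the end, for the whole second after the job is handed in: The wing screw stands a quarter turn back from its seat (15 degrees either way allowed: reading 1.17 to 1.69 rad), its wing held in the gripper with over 1 N; the larger weight rests untouched on the dome, within 20 mm of its middle, tilted less than 0.35 rad (value of joint stop_screw between 1.17 and 1.69 rad and contact force between the fingers and stop_screw above 1 N and distance between the grasp point and wing below 0.04 m and horizontal distance between big_weight_mid and dome_top below 0.02 m and z of big_weight_mid in the frame of dome_top between 0.012 and 0.022 m and angle between big_weight_mid's own z axis and vertical below 0.35 rad and contact force between big_weight and the arm below 0.05 N and contact force between big_weight and the fingers below 0.05 N); the arm keeps its last pose, push and grip.
It fails at once if a bystander was disturbed (shifted by more than 20 mm) (distance of any of small_weight, tube_rack, tip_box, reagent, beaker, marker, timer from where it was at the start of the episode above 0.02 m).
It also fails if it takes over 72 s, if anything falls off the work surface, if the arm or the gripper's body presses on something with over 40 N, if the wrist force passes 120 N, or if a joint passes its speed limit or range.

## Working session

There is one attempt and no reset: what is moved stays moved. The work goes in short steps, Python scripts to look and compute and a shell command to move; the robot and the scene stay as the last step left them, time stands still between calls to the robot, and variables do not carry over. Pictures are saved under pics/ and viewed, and the job is handed in when it is done.

```bash
mkdir -p pics; ls
python3 - <<'E'
from station import r
import cv2,numpy as np
print(r.state())
for c in ("side","top","wrist"):
    im=r.grab_frame(c); cv2.imwrite(f"pics/{c}0.png",im[:,:,::-1]); k=r.get_calibration(c); print(c,k)
for c in ("side","top"):
  for q in ("big_weight_mid","small_weight","dome_top","wing","stand"):
    print(c,q,[(d["confidence"],d["pixel"]) for d in r.mark_of(c,q)][:3])
print(r.state()["t"])
E
```

```text
pics
{'t': 0.0, 'joint_positions': array([ 6.18167572e+01,  2.05980392e+01,  8.65995130e+01, -1.52010016e-03,
        7.29109713e+01, -6.59432165e+00]), 'qd': array([-0.08119591, -0.03601434, -0.06070232, -0.04295745, -0.06681493,
        0.01694346]), 'tau': array([-2.48878918e-03, -5.27616334e+01, -2.78626585e+01, -4.39956411e-04,
        1.32224357e-02,  1.26053885e-05]), 'eef_pos': array([0.22044494, 0.55728097, 0.23044904]), 'eef_rot': array([-9.01079723e+01,  1.10201639e-02, -2.15884835e+01]), 'contact_force': array([ 0.29496574,  0.01564669, -0.71262785]), 'wrist_torque': array([ 0.04817769,  0.01458464, -0.00941755]), 'width': 0.9960230593735054}
side {'camera_matrix': array([[457.00466306,   0.        , 273.03796481],
       [  0.        , 457.00466306, 210.84730014],
       [  0.        ,   0.        ,   1.        ]]), 'eye': array([ 0.36560026, -0.77329395,  0.83815896]), 'attitude': array([-134.39246954,    1.01581624,  -14.35996998])}
top {'camera_matrix': array([[411.9469557 ,   0.        , 275.71500647],
       [  0.        , 411.9469557 , 202.11058346],
       [  0.  
[... 467 characters left out ...]
, -2.93234330e-01,  9.56040553e-01,
        -1.43180102e-01],
       [ 9.99999896e-01,  4.17408451e-04, -1.83301254e-04,
         2.97586145e-04],
       [ 0.00000000e+00,  0.00000000e+00,  0.00000000e+00,
         1.00000000e+00]])}
side big_weight_mid [(0.71, [304.0, 275.1])]
side small_weight [(0.75, [271.8, 332.2])]
side dome_top [(0.88, [244.2, 181.1]), (0.18, [253.1, 213.9])]
side wing [(0.73, [257.6, 201.4]), (0.57, [223.9, 285.1])]
side stand [(0.7, [251.3, 215.0])]
top big_weight_mid [(0.74, [331.3, 192.9])]
top small_weight [(0.59, [369.9, 226.0])]
top dome_top [(0.62, [225.1, 213.8]), (0.23, [369.7, 228.6])]
top wing [(0.56, [269.9, 214.1])]
top stand [(0.77, [244.8, 214.5])]
0.65
```

View pics/side0.png

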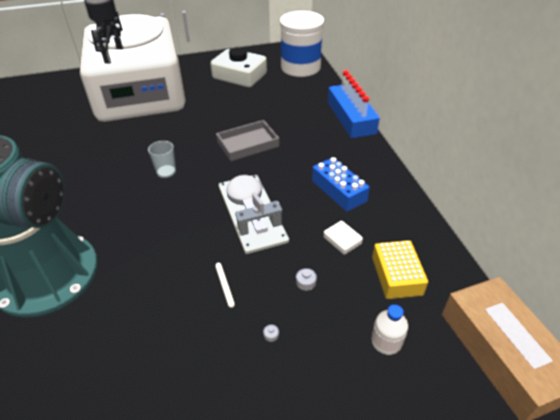

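View pics/top0.png

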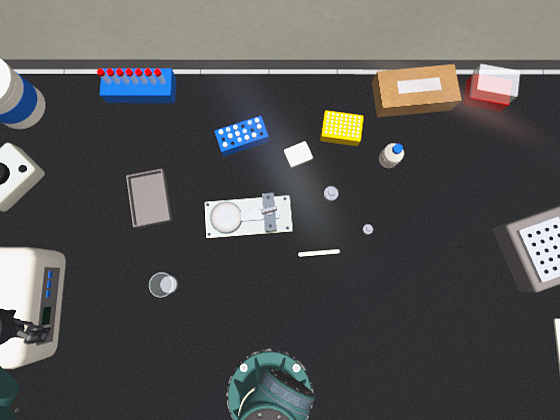

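View pics/wrist0.png

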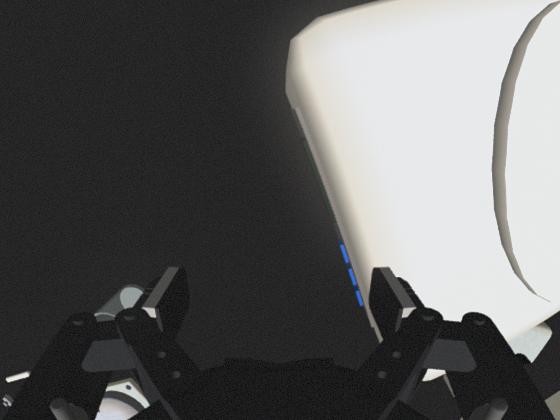

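```bash
cat > h.py <<'E'
import numpy as np,cv2
from scipy.spatial.transform import Rotation as Ro
from station import r
def cam(c):
    k=r.get_calibration(c)
    return k["camera_matrix"],np.array(k["eye"]),Ro.from_euler("xyz",k["attitude"],degrees=True).as_matrix()
def ray(c,p,st=None):
    if c=="wrist":
        k=r.get_calibration(c);K=k["camera_matrix"];T=k["tool_from_camera"]
        u=np.array([(p[0]-K[0,2]),(p[1]-K[1,2])])/K[0,0];th=np.hypot(*u)
        d=np.array([*(u/max(th,1e-9)*np.sin(th)),np.cos(th)])
        R=Ro.from_euler("xyz",st["eef_rot"],degrees=True).as_matrix()
        return np.array(st["eef_pos"])+R@T[:3,3],R@T[:3,:3]@d
    K,e,R=cam(c); d=R@np.array([(p[0]-K[0,2])/K[0,0],(p[1]-K[1,2])/K[1,1],1]); return e,d/np.linalg.norm(d)
def plane(c,p,z,st=None):
    e,d=ray(c,p,st); return e+d*(z-e[2])/d[2]
def proj(c,X,st=None):
    X=np.array(X,float)
    if c=="wrist":
        k=r.get_calibration(c);K=k["camera_matrix"];T=k["tool_from_camera"]
        R=Ro.from_euler("xyz",st["eef_rot"],degrees=True).as_matrix()
        q=T[:3,:3].T@(R.T@(X-st["eef_pos"])-T[:3,3]);th=np.arctan2(np.hypot(q[0],q[1]),q[2]);n=q[:2]/np.hypot(q[0],q[1])
        return n*th*K[0,0]+K[:2,2]
    K,e,R=cam(c);q=R.T@(X-e);return (K@(q/q[2]))[:2]
E
python3 - <<'E'
from h import *
P={"big":(.018,(304,275.1),(331.3,192.9)),"small":(0,(271.8,332.2),(369.9,226)),"dome":(.062,(244.2,181.1),(225.1,213.8)),"wing":(.097,(257.6,201.4),(269.9,214.1)),"stand":(0,(251.3,215),(244.8,214.5))}
for n,(z,s,t) in P.items(): print(n,plane("side",s,z).round(4),plane("top",t,z).round(4))
E
```

```text
big [ 0.5752 -0.1757  0.018 ] [ 0.5762 -0.1841  0.018 ]
small [ 0.4724 -0.2861  0.    ] [ 0.4776 -0.3013  0.    ]
dome [0.5039 0.1256 0.062 ] [0.5045 0.1314 0.062 ]
wing [0.5133 0.0042 0.097 ] [0.4983 0.0006 0.097 ]
stand [0.5052 0.06   0.    ] [0.5122 0.0791 0.    ]
```

```bash
cat >> h.py <<'E'
def row(pos,yaw,st=None,base=None):
    """row for tool-down target; base=(pos,rot rpy) of commanded pose (default measured)"""
    st=st or r.state()
    p0,e0=base if base else (st["eef_pos"],st["eef_rot"])
    R=Ro.from_euler("xyz",e0,degrees=True).as_matrix()
    Rt=Ro.from_euler("xyz",[-90,0,yaw],degrees=True).as_matrix()
    d=R.T@(np.array(pos)-p0)*100; w=Ro.from_matrix(R.T@Rt).as_rotvec(degrees=True)
    return d.round(2),w.round(1)
E
python3 -c "
from h import *
print(row([.48,.08,.26],-95))"
```

```text
(array([ 41.69,  -2.87, -34.9 ]), array([ 0. , 73.4,  0. ]))
```

```bash
python3 -c "
from h import *
print(row([.505,.03,.27],-95))"
python3 -m crank '5 -4 -4 0 10 0 1; 10 -4 -8 0 20 0 1; 16 -4 -12 0 30 0 1; 22 -4 -16 0 40 0 1; 28 -4 -20 0 50 0 1; 34 -4 -25 0 60 0 1; 40 -4 -30 0 70 0 1; 45 -4 -36 0 73.4 0 1; 47.4 -4 -38.5 0 73.4 0 1; 47.4 -4 -38.5 0 73.4 0 1'
python3 - <<'E'
from h import *
st=r.state();im=r.grab_frame("wrist");cv2.imwrite("pics/w1.png",im[:,:,::-1]);print(st["eef_pos"],st["eef_rot"],st["joint_positions"],st["t"])
for q,z in (("dome_top",.062),("wing",.097),("stand",0),("big_weight_mid",.018)):
    for d in r.mark_of("wrist",q)[:2]: print(q,d["confidence"],d["pixel"],plane("wrist",d["pixel"],z,st).round(4))
E
```

```text
(array([ 45.85,  -3.87, -38.63]), array([ 0. , 73.4,  0. ]))
t: 1.9
eef_pos: [0.5206, 0.0234, 0.2716]
eef_rot: [-90.0, 0.0, -95.0]
contact_force: [0.8, -0.2, -0.0]
width: 1.002
[0.52057412 0.02338383 0.2715909 ] [-8.99529300e+01  2.94861372e-03 -9.50126014e+01] [-5.02810732e+00  1.19152260e+01  9.30174356e+01  3.06552591e-03
  7.50202691e+01 -1.62958502e-02] 1.9
dome_top 0.77 [251.3, 85.2] [0.5022 0.1337 0.062 ]
wing 0.58 [269.5, 212.2] [0.5105 0.0019 0.097 ]
stand 0.66 [264.2, 142.7] [0.5071 0.0651 0.    ]
big_weight_mid 0.69 [328.2, 310.1] [ 0.5772 -0.179   0.018 ]
```

View pics/w1.png

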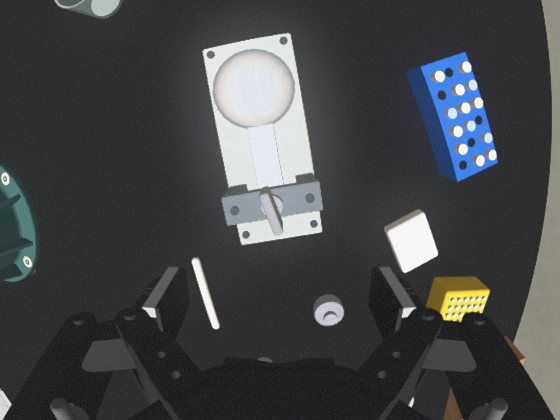

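Run:
```python
from h import *
st=r.state()
C=[plane("wrist",p,.014,st)[:2] for p in ((203,47),(290,33),(322,231),(241,245))]
C=np.array(C);print(C.round(4),C.mean(0))
print([np.linalg.norm(C[i]-C[i-1]).round(4) for i in range(4)])
yv=(C[0]+C[1]-C[2]-C[3]);print("stand yaw",np.degrees(np.arctan2(-yv[0],yv[1])))
y=yv/np.linalg.norm(yv);print("dome",C.mean(0)+.065*y,"wing",C.mean(0)-.065*y)
o=r.outline_of("wrist","dome_top")
o=r.outline_of("wrist","big_weight_mid")
for d in o[:1]:
    m=d["mask"].astype(np.uint8);print(d["confidence"],d["pixel"],m.sum(),cv2.boundingRect(m))
im=cv2.imread("pics/w1.png");cv2.imwrite("pics/w1c.png",cv2.resize(im[170:260,200:340],None,fx=5,fy=5,interpolation=cv2.INTER_CUBIC))
```

```text
[[ 0.4424  0.1976]
 [ 0.5498  0.2028]
 [ 0.571  -0.0526]
 [ 0.462  -0.063 ]] [0.5062886  0.07119437]
[np.float64(0.2614), np.float64(0.1076), np.float64(0.2562), np.float64(0.1095)]
stand yaw 4.52034173206564
dome [0.50116575 0.13599218] wing [0.51141144 0.00639656]
0.68 [325.6, 311.9] 743 (314, 295, 30, 30)
```

View pics/w1c.png

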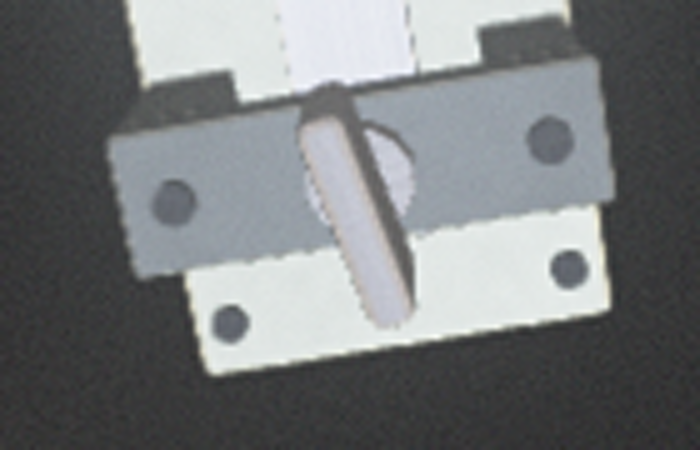

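Run:
```python
from h import *
st=r.state()
a=plane("wrist",(265,193),.112,st);b=plane("wrist",(278.5,235.5),.112,st);print(a,b,np.linalg.norm(a-b),(a+b)/2)
d=b-a;ang=np.degrees(np.arctan2(d[1],d[0]));print("wing ang",ang,"q",4.5-ang, np.radians(4.5-ang))
print(row([.577,-.18,.13],-105))
```

```text
[0.50720368 0.0292433  0.112     ] [ 0.51635644 -0.01516336  0.112     ] 0.04534010297342807 [0.51178006 0.00703997 0.112     ]
wing ang -78.3537244768614 q 82.8537244768614 1.446070289661448
(array([20.09, 14.11,  7.54]), array([ 0. , 10.1, -0. ]))
```

```bash
python3 -m crank '4 0 1.5 0 5 0 1; 9 1 3.5 0 10 0 1; 14 3 5 0 10 0 1; 18 7 7 0 10 0 1; 20 11 7.5 0 10 0 1; 20 14 7.5 0 10 0 1; 20 14 7.5 0 10 0 1; 20 14 7.5 0 10 0 1; 20 14 7.5 0 10 0 1; 20 14 7.5 0 10 0 1'
python3 - <<'E'
from h import *
st=r.state();im=r.grab_frame("wrist");cv2.imwrite("pics/w2.png",im[:,:,::-1]);print(st["eef_pos"],st["eef_rot"])
for d in r.mark_of("wrist","big_weight_mid")[:2]: print(d["confidence"],d["pixel"],plane("wrist",d["pixel"],.018,st).round(4))
o=r.outline_of("wrist","big_weight_mid")
for d in o[:1]:
    m=d["mask"].astype(np.uint8);print(d["confidence"],d["pixel"],m.sum(),cv2.boundingRect(m))
E
```

```text
t: 3.5
eef_pos: [0.578, -0.1802, 0.1327]
eef_rot: [-89.9, -0.0, -105.0]
contact_force: [-0.4, -0.3, -0.5]
width: 0.998
[ 0.57796432 -0.18022718  0.13271553] [-8.98682781e+01 -2.84418385e-02 -1.04953821e+02]
0.85 [275.5, 211.5] [ 0.5757 -0.1831  0.018 ]
0.6 [92.7, 218.4] [ 0.4082 -0.1451  0.018 ]
0.67 [275.5, 209.6] 2283 (251, 181, 53, 55)
```

View pics/w2.png

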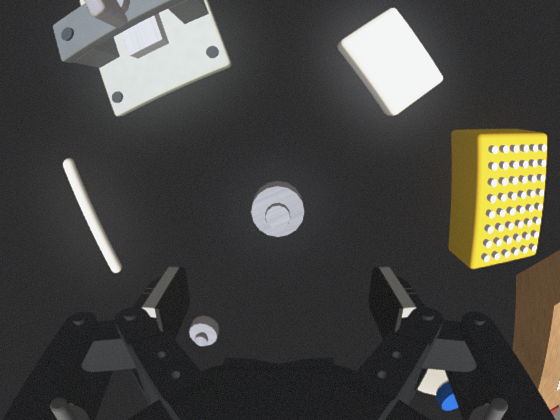

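Run:
```python
from h import *
st=r.state();im=cv2.imread("pics/w2.png")
x0,y0=235,165;s=7
c=cv2.resize(im[y0:y0+80,x0:x0+90],None,fx=s,fy=s,interpolation=cv2.INTER_CUBIC)
a=np.linspace(0,2*np.pi,60)
for z,rad,col in ((.022,.022,(0,255,0)),(.0,.022,(255,0,0)),(.036,.010,(0,0,255))):
    pts=np.array([(proj("wrist",(.5757+rad*np.cos(t),-.1831+rad*np.sin(t),z),st)-[x0-.5,y0-.5])*s for t in a])
    cv2.polylines(c,[pts.astype(int)],True,col,1)
cv2.imwrite("pics/w2c.png",c)
print(row([.5757,-.1831,.006],-105))
```

```text
(array([ 0.31, 12.6 , -0.11]), array([-0.1,  0. ,  0. ]))
```

View pics/w2c.png

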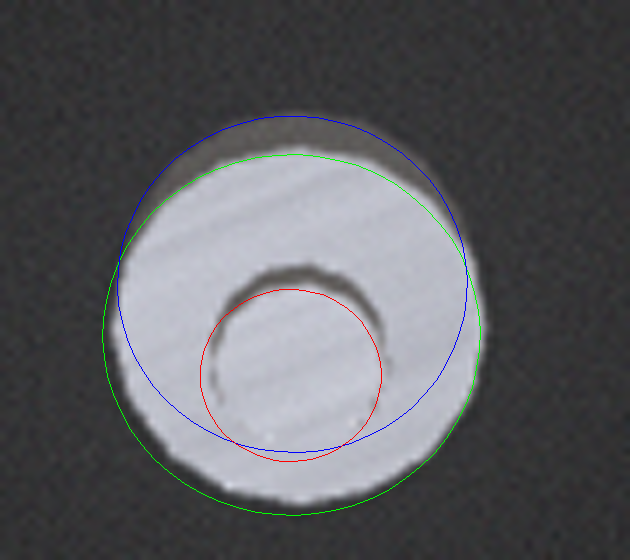

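```bash
python3 -m crank '0.2 4 0 0 0 0 1; 0.2 8 0 0 0 0 1; 0.2 11 0 0 0 0 1; 0.2 12.6 0 0 0 0 1; 0.2 12.6 0 0 0 0 1; 0.2 12.6 0 0 0 0 -1; 0.2 12.6 0 0 0 0 -1; 0.2 12.6 0 0 0 0 -1; 0.2 12.6 0 0 0 0 -1; 0.2 12.6 0 0 0 0 -1'
python3 - <<'E'
from h import *
st=r.state();im=r.grab_frame("wrist");cv2.imwrite("pics/w3.png",im[:,:,::-1]);print(st)
E
```

```text
t: 4.9
eef_pos: [0.5775, -0.1826, 0.007]
eef_rot: [-89.9, -0.0, -105.0]
contact_force: [-0.2, 0.4, 6.9]
width: 0.488
{'t': 4.9, 'joint_positions': array([-2.40753631e+01,  3.63552165e+01,  9.69370402e+01, -1.05449728e-02,
        4.65733652e+01, -9.08124618e+00]), 'qd': array([ 0.13360407, -0.00468736, -0.04451196,  0.01511576, -0.10845254,
       -0.04281114]), 'tau': array([-9.41501639e-03, -5.56666803e+01, -1.67539930e+01,  2.68505048e-02,
       -4.28999215e-01, -2.13766623e-03]), 'eef_pos': array([ 0.57752897, -0.18263309,  0.00696023]), 'eef_rot': array([-8.98685181e+01, -2.87885805e-02, -1.04986910e+02]), 'contact_force': array([-0.17091211,  0.39098356,  6.88366078]), 'wrist_torque': array([0.03433653, 0.11970897, 0.00490233]), 'width': 0.48763190325880135}
```

View pics/w3.png

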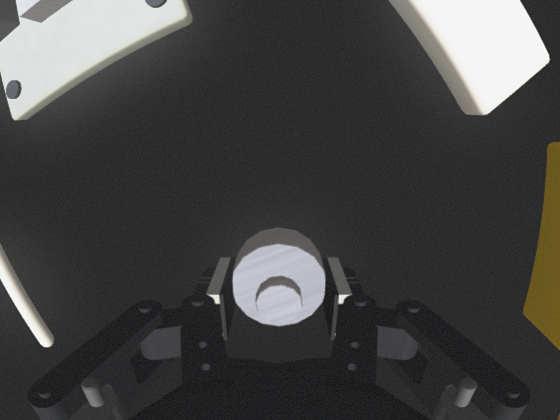

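```bash
python3 -c "
from h import *
print(row([.484,.067,.17],-105))"
python3 -m crank '0 -2 0 0 0 0 -1; 0 -4 0 0 0 0 -1; 0 -7 0 0 0 0 -1; 0 -11 0 0 0 0 -1; 0 -14 0 0 0 0 -1; 0 -16.3 0 0 0 0 -1; -4 -16.3 -3 0 0 0 -1; -8 -16.3 -6 0 0 0 -1; -12 -16.3 -9 0 0 0 -1; -16 -16.3 -12 0 0 0 -1'
python3 -c "
from h import *
print(row([.484,.067,.17],-105),r.state())"
```

```text
(array([-21.69, -16.35, -15.45]), array([-0.1,  0. ,  0. ]))
t: 6.2
eef_pos: [0.5012, 0.0047, 0.1687]
eef_rot: [-90.0, 0.0, -105.0]
contact_force: [0.4, 0.2, -2.3]
width: 0.491
(array([-5.57, -0.13, -3.27]), array([-0., -0., -0.])) {'t': 6.2, 'joint_positions': array([-7.36376755e+00,  1.65307523e+01,  1.02930834e+02,  6.99956196e-03,
        6.05066142e+01,  7.64784209e+00]), 'qd': array([ 38.73792513, -12.2840941 ,  19.08295513,   0.05822083,
        -7.2359181 ,  38.22162612]), 'tau': array([ -5.51880822, -44.12796736, -24.21784222,  -0.21461637,
         0.38649444,  -0.92307743]), 'eef_pos': array([0.5011695 , 0.00474464, 0.16868884]), 'eef_rot': array([-8.99692943e+01,  1.02722283e-02, -1.05015051e+02]), 'contact_force': array([ 0.3540739 ,  0.2226126 , -2.32466968]), 'wrist_torque': array([ 0.03420894, -0.00817023,  0.01770591]), 'width': 0.49051948771624243}
```

```bash
python3 -m crank '-3 0 -2 0 0 0 -1; -5 0 -3 0 0 0 -1; -5.6 0 -3.4 0 0 0 -1; -5.6 0 -3.4 0 0 0 -1; -5.6 0 -3.4 0 0 0 -1; -5.6 0 -3.4 0 0 0 -1; -5.6 0 -3.4 0 0 0 -1; -5.6 0 -3.4 0 0 0 -1; -5.6 0 -3.4 0 0 0 -1; -5.6 0 -3.4 0 0 0 -1'
python3 - <<'E'
from h import *
st=r.state();im=r.grab_frame("wrist");cv2.imwrite("pics/w4.png",im[:,:,::-1]);print(st["eef_pos"],st["eef_rot"],st["contact_force"])
for q,z in (("dome_top",.062),("wing",.097),("stand",0),("big_weight_mid",.17)):
    for d in r.mark_of("wrist",q)[:2]: print(q,d["confidence"],d["pixel"],plane("wrist",d["pixel"],z,st).round(4))
x0,y0=0,0;s=1
a=np.linspace(0,2*np.pi,60);c=im[:,:,::-1].copy()
for q in ((.502,.1345),):
  pts=np.array([(proj("wrist",(q[0]+.044*np.cos(t),q[1]+.044*np.sin(t),.0357),st)) for t in a])
  cv2.polylines(c,[pts.astype(int)],True,(0,0,255),1)
cv2.imwrite("pics/w4c.png",c)
E
```

```text
t: 7.45
eef_pos: [0.4838, 0.0663, 0.1683]
eef_rot: [-90.0, -0.0, -105.0]
contact_force: [-0.4, 0.5, -1.4]
width: 0.491
[0.48375011 0.06626731 0.16829513] [-9.00037322e+01 -5.58245722e-03 -1.04987866e+02] [-0.4309312   0.54177388 -1.43101051]
wing 0.28 [278.4, 283.0] [0.4725 0.0214 0.097 ]
stand 0.58 [298.7, 187.1] [0.5051 0.0662 0.    ]
big_weight_mid 0.83 [278.3, 284.8] [0.4828 0.0602 0.17  ]
```

View pics/w4c.png

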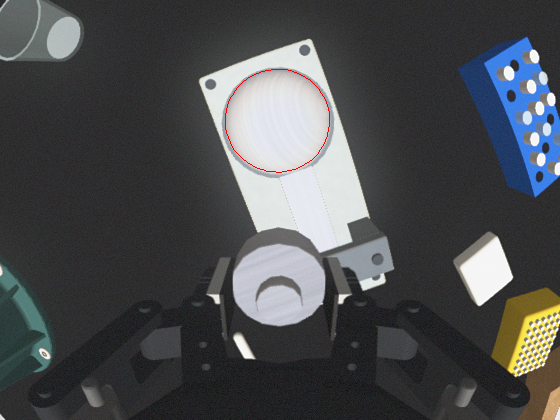

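Run:
```python
from h import *
im=cv2.imread("pics/w4.png");st=r.state()
x0,y0=205,55;s=5
c=cv2.resize(im[y0:y0+120,x0:x0+150],None,fx=s,fy=s,interpolation=cv2.INTER_CUBIC)
cv2.imwrite("pics/w4d.png",c)
for z in (.175,.179,.183,.187): print(z,plane("wrist",(278.3,284.8),z,st).round(4))
```

```text
0.175 [0.4835 0.063  0.175 ]
0.179 [0.4841 0.0652 0.179 ]
0.183 [0.4847 0.0674 0.183 ]
0.187 [0.4853 0.0696 0.187 ]
```

View pics/w4d.png

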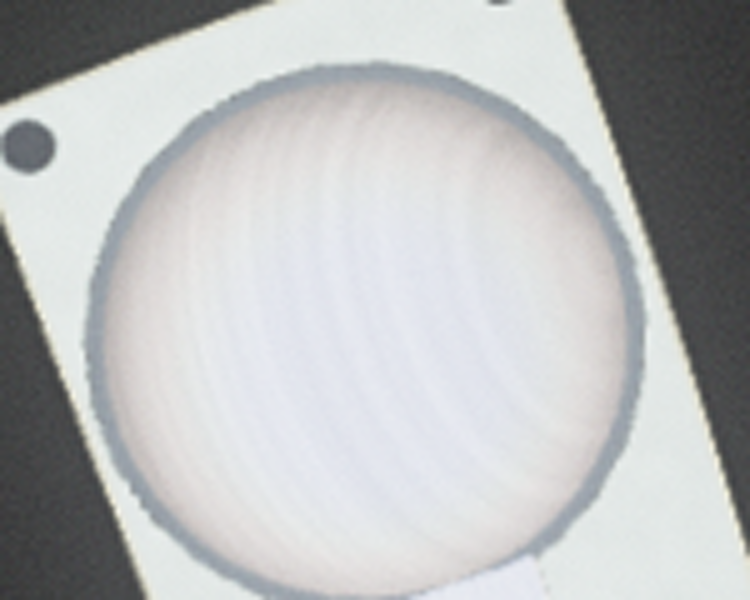

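Run:
```python
from h import *
st=r.state()
p=(277.9,122.5)
from scipy.optimize import least_squares
a=np.linspace(0,2*np.pi,40)
def circ(v): return np.array([proj("wrist",(v[0]+.044*np.cos(t),v[1]+.044*np.sin(t),.0357),st) for t in a])
q=circ((.502,.1345));print(q.min(0),q.max(0),(q.min(0)+q.max(0))/2)
f=lambda v:(lambda q:np.r_[(q.min(0)+q.max(0))/2-p])(circ(v))
v=least_squares(f,(.502,.1345)).x;print(v)
# outer ring fit & plate edge
C=[plane("wrist",p,.014,st)[:2] for p in ((199,78.5),(312,38.5))];print(C,np.linalg.norm(C[0]-C[1]))
m=(C[0]+C[1])/2;d=C[1]-C[0];print("yaw",np.degrees(np.arctan2(d[1],d[0])));d/=np.linalg.norm(d);print("dome from plate end",m-.065*np.array([-d[1],d[0]]))
```

```text
[225.43843773  69.27178005] [329.50759518 172.04250477] [277.47301645 120.65714241]
[0.50194065 0.13285663]
[array([0.44331878, 0.19260154]), array([0.55180588, 0.20080048])] 0.10879648313716524
yaw 4.3219252669157475
dome from plate end [0.50246075 0.13188585]
```

```bash
python3 -c "
from h import *
print(row([.5018,.133,.08],-105),row([.5018,.133,.069],-105))"
```

```text
(array([-6.91,  8.83,  0.02]), array([-0.,  0.,  0.])) (array([-6.91,  9.93,  0.02]), array([-0.,  0.,  0.]))
```

```bash
python3 -m crank '-3 0 0 0 0 0 -1; -6 0 0 0 0 0 -1; -6.9 2 0 0 0 0 -1; -6.9 5 0 0 0 0 -1; -6.9 7.5 0 0 0 0 -1; -6.9 8.8 0 0 0 0 -1; -6.9 9.2 0 0 0 0 -1; -6.9 9.4 0 0 0 0 -1; -6.9 9.5 0 0 0 0 -1; -6.9 9.5 0 0 0 0 -1'
python3 - <<'E'
from h import *
st=r.state();print(st["eef_pos"],st["contact_force"])
for c in ("wrist","side"):
  im=r.grab_frame(c);cv2.imwrite(f"pics/{c}5.png",im[:,:,::-1])
im=im[120:280,170:330];cv2.imwrite("pics/side5c.png",cv2.resize(im[:,:,::-1],None,fx=3.7,fy=3.7,interpolation=cv2.INTER_CUBIC))
E
```

```text
t: 8.95
eef_pos: [0.502, 0.1329, 0.0738]
eef_rot: [-89.9, 0.0, -105.0]
contact_force: [0.3, -0.6, -3.0]
width: 0.489
[0.50200836 0.13293141 0.07382185] [ 0.30382183 -0.55380714 -2.95004759]
```

View pics/side5c.png

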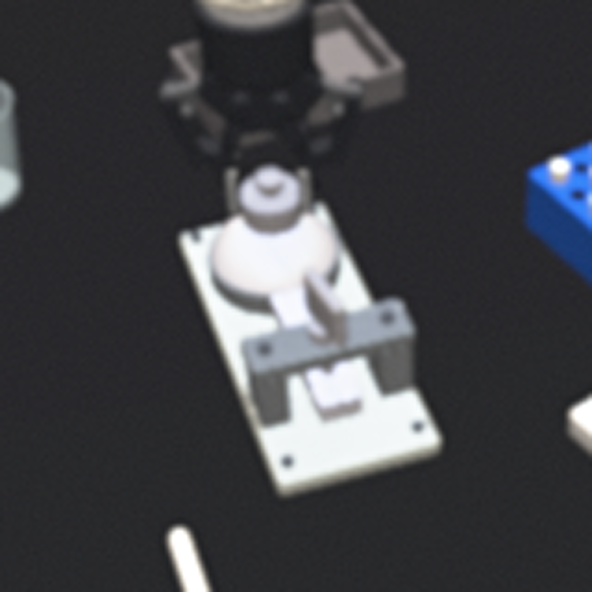

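View pics/wrist5.png

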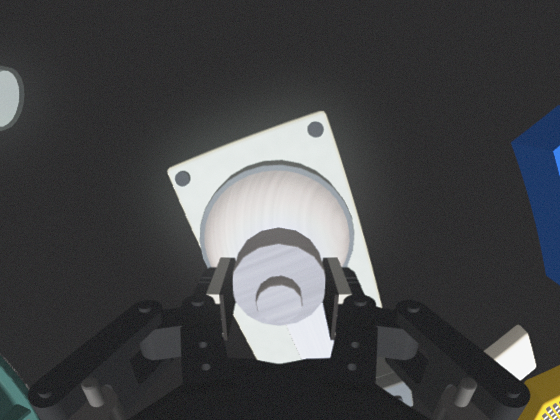

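Run:
```python
from h import *
st=r.state();c=cv2.imread("pics/wrist5.png")
x0,y0=190,150;s=4
c=cv2.resize(c[y0:y0+140,x0:x0+180],None,fx=s,fy=s,interpolation=cv2.INTER_CUBIC)
a=np.linspace(0,2*np.pi,80)
def d(x,y,z,rad,col):
    pts=np.array([(proj("wrist",(x+rad*np.cos(t),y+rad*np.sin(t),z),st)-[x0-.5,y0-.5])*s for t in a]);cv2.polylines(c,[pts.astype(int)],True,col,1)
d(.5018,.133,.0357,.044,(0,0,255))
d(.5020,.1329,.0668+.022,.022,(0,160,0));d(.5020,.1329,.0668,.022,(255,0,0))
cv2.imwrite("pics/w5c.png",c)
```

```text
(no output)
```

View pics/w5c.png

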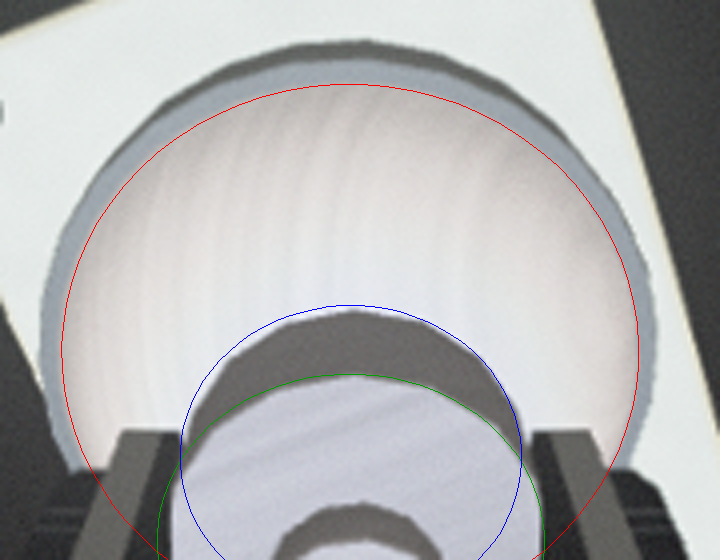

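```bash
python3 -m crank '0 0.1 0 0 0 0 -1; 0 0.2 0 0 0 0 -1; 0 0.3 0 0 0 0 -1; 0 0.35 0 0 0 0 -1; 0 0.4 0 0 0 0 -1; 0 0.42 0 0 0 0 -1; 0 0.44 0 0 0 0 -1; 0 0.44 0 0 0 0 -1; 0 0.44 0 0 0 0 -1; 0 0.44 0 0 0 0 -1'
```

```text
t: 10.3
eef_pos: [0.5016, 0.1329, 0.0689]
eef_rot: [-90.0, -0.0, -105.0]
contact_force: [-1.9, -0.3, -1.3]
width: 0.483
```

```bash
python3 -m crank '0 0.02 0 0 0 0 -1; 0 0.04 0 0 0 0 -1; 0 0.06 0 0 0 0 -1; 0 0.08 0 0 0 0 -1; 0 0.08 0 0 0 0 -1; 0 0.08 0 0 0 0 -1; 0 0.08 0 0 0 0 -1; 0 0.08 0 0 0 0 -1; 0 0.08 0 0 0 0 -1; 0 0.08 0 0 0 0 -1'
```

```text
t: 11.55
eef_pos: [0.5017, 0.1329, 0.0687]
eef_rot: [-90.0, 0.0, -105.0]
contact_force: [-1.9, -0.9, 7.7]
width: 0.486
```

```bash
python3 -m crank '0 -0.02 0 0 0 0 -1; 0 -0.04 0 0 0 0 -1; 0 -0.05 0 0 0 0 -1; 0 -0.05 0 0 0 0 -1; 0 -0.05 0 0 0 0 0.3; 0 -0.05 0 0 0 0 0.7; 0 -0.05 0 0 0 0 1; 0 -0.05 0 0 0 0 1; 0 -0.05 0 0 0 0 1; 0 -0.05 0 0 0 0 1'
python3 - <<'E'
from h import *
st=r.state();print(st["eef_pos"],st["contact_force"])
for c in ("wrist","side"):
  im=r.grab_frame(c);cv2.imwrite(f"pics/{c}6.png",im[:,:,::-1])
im=im[120:280,170:330];cv2.imwrite("pics/side6c.png",cv2.resize(im[:,:,::-1],None,fx=3.7,fy=3.7,interpolation=cv2.INTER_CUBIC))
E
```

```text
t: 12.8
eef_pos: [0.5016, 0.1329, 0.0686]
eef_rot: [-90.0, -0.0, -105.0]
contact_force: [0.4, 0.4, -1.0]
width: 1.003
[0.5015971  0.13289516 0.06859679] [ 0.42779695  0.38675977 -0.95001469]
```

View pics/side6c.png

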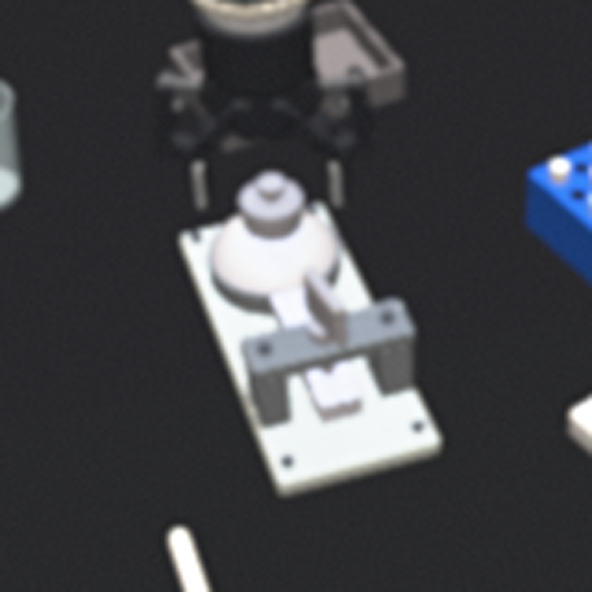

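View pics/wrist6.png

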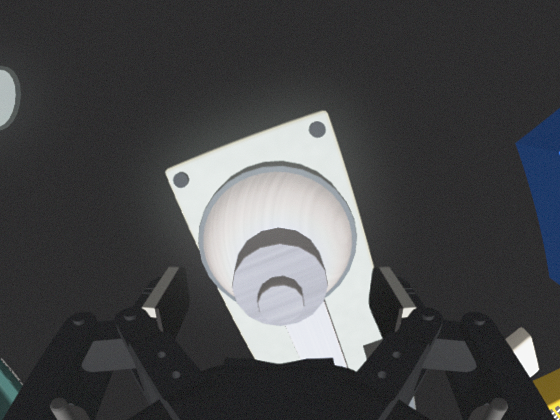

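```bash
python3 -c "
from h import *
print(row([.512,.004,.19],-78.4))"
python3 -m crank '0 -1 0 0 0 0 1; 0 -2.5 0 0 0 0 1; 0 -5 0 0 0 0 1; 0 -8 0 0 0 0 1; 0 -11 0 0 0 0 1; 0 -12 0 0 0 0 1; 0 -12 0 0 0 0 1; 0 -12 0 0 0 0 1; 0 -12 0 0 0 0 1; 0 -12 0 0 0 0 1'
python3 - <<'E'
from h import *
st=r.state();im=r.grab_frame("wrist");cv2.imwrite("pics/wrist7.png",im[:,:,::-1])
print(row([.512,.004,.19],-78.4))
for d in r.mark_of("wrist","big_weight_mid")[:1]: print(d["pixel"],plane("wrist",d["pixel"],.08,st))
E
```

```text
(array([ 12.18, -12.14,   4.34]), array([ -0. , -26.6,   0. ]))
t: 14.15
eef_pos: [0.5011, 0.1328, 0.1878]
eef_rot: [-90.1, -0.0, -105.0]
contact_force: [-0.0, 0.1, -0.1]
width: 0.997
(array([12.17, -0.2 ,  4.37]), array([  0.1, -26.6,   0. ]))
[280.6, 210.9] [0.50321023 0.13148463 0.08      ]
```

View pics/wrist7.png

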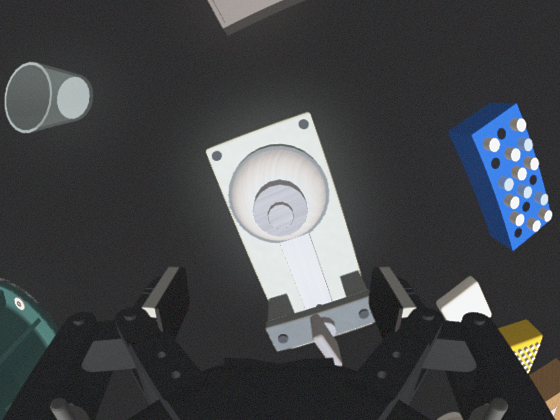

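```bash
python3 -m crank '3 -0.2 1 0 -7 0 1; 6 -0.2 2 0 -14 0 1; 9 -0.2 3 0 -20 0 1; 11 -0.2 4 0 -26.6 0 1; 12.2 -0.2 4.4 0 -26.6 0 1; 12.2 -0.2 4.4 0 -26.6 0 1; 12.2 -0.2 4.4 0 -26.6 0 1; 12.2 -0.2 4.4 0 -26.6 0 1; 12.2 -0.2 4.4 0 -26.6 0 1; 12.2 -0.2 4.4 0 -26.6 0 1'
python3 - <<'E'
from h import *
st=r.state();im=r.grab_frame("wrist");cv2.imwrite("pics/wrist8.png",im[:,:,::-1]);print(st["eef_pos"],st["eef_rot"],st["joint_positions"])
for d in r.mark_of("wrist","wing")[:2]: print(d["confidence"],d["pixel"],plane("wrist",d["pixel"],.097,st))
x0,y0=220,130;s=5
c=cv2.resize(im[y0:y0+120,x0:x0+120,::-1],None,fx=s,fy=s,interpolation=cv2.INTER_CUBIC)
w=np.radians(-78.4);u=np.array([np.cos(w),np.sin(w)]);v=np.array([-u[1],u[0]])
for z,col in ((.112,(0,0,255)),(.076,(255,0,0))):
    pts=np.array([(proj("wrist",[*(np.array([.512,.0035])+a*.023*u+b*.005*v),z],st)-[x0-.5,y0-.5])*s for a,b in ((1,1),(1,-1),(-1,-1),(-1,1))])
    cv2.polylines(c,[pts.astype(int)],True,col,1)
cv2.imwrite("pics/w8c.png",c)
E
```

```text
t: 15.5
eef_pos: [0.5125, 0.004, 0.1906]
eef_rot: [-90.0, -0.0, -78.4]
contact_force: [-0.6, 0.3, -0.5]
width: 1.0
[0.512537   0.00398433 0.19061639] [-9.00026092e+01 -3.43334110e-03 -7.83696214e+01] [-7.27698934e+00  1.58959655e+01  1.00102872e+02 -4.55442688e-03
  6.40025184e+01 -1.89053714e+01]
0.6 [276.3, 219.2] [5.12343993e-01 3.94915406e-04 9.70000000e-02]
```

View pics/w8c.png

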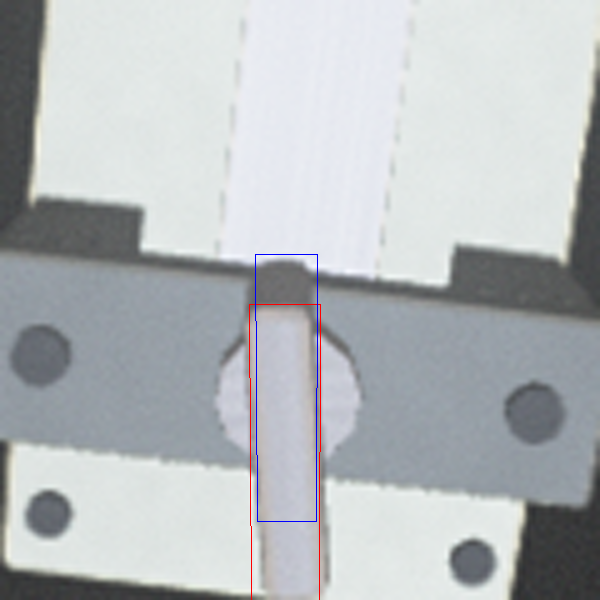

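View pics/wrist8.png

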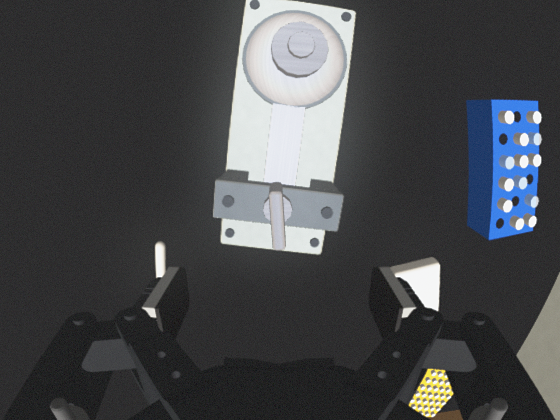

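```bash
python3 -c "
from h import *
print(row([.512,.0035,.081],-76.2))"
```

```text
(array([ 0.02, 10.96, -0.06]), array([ 0. , -2.2,  0. ]))
```

```bash
python3 -m crank '0 3 0 0 -2.2 0 1; 0 6 0 0 -2.2 0 1; 0 9 0 0 -2.2 0 1; 0 10.9 0 0 -2.2 0 1; 0 10.9 0 0 -2.2 0 1; 0 10.9 0 0 -2.2 0 -1; 0 10.9 0 0 -2.2 0 -1; 0 10.9 0 0 -2.2 0 -1; 0 10.9 0 0 -2.2 0 -1; 0 10.9 0 0 -2.2 0 -1'
python3 - <<'E'
from h import *
st=r.state();print(st["eef_pos"],st["contact_force"],st["wrist_torque"],st["joint_positions"])
for c in ("wrist","side"):
  im=r.grab_frame(c);cv2.imwrite(f"pics/{c}9.png",im[:,:,::-1])
E
```

```text
t: 16.85
eef_pos: [0.5116, 0.0035, 0.0821]
eef_rot: [-90.1, -0.0, -76.2]
contact_force: [-3.4, -1.1, 7.5]
width: 0.109
[0.51161289 0.00353048 0.08214157] [-3.41061554 -1.1176512   7.50899889] [-0.15589863  0.56217155 -0.00574952] [-7.31647781e+00  2.44031550e+01  1.06375670e+02 -4.95626971e-02
  4.93036555e+01 -2.11159480e+01]
```

View pics/wrist9.png

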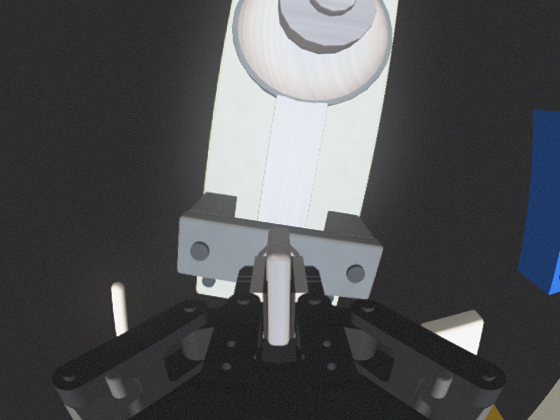

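```bash
python3 -m crank '0 0 0 0 8 0 -1; 0 0 0 0 16 0 -1; 0 0 0 0 24 0 -1; 0 0 0 0 32 0 -1; 0 0 0 0 40 0 -1; 0 0 0 0 48 0 -1; 0 0 0 0 56 0 -1; 0 0 0 0 64 0 -1; 0 0 0 0 72 0 -1; 0 0 0 0 80 0 -1'
python3 - <<'E'
from h import *
st=r.state();print(st["eef_pos"],st["eef_rot"],st["contact_force"],st["wrist_torque"],st["joint_positions"])
im=r.grab_frame("wrist");cv2.imwrite(f"pics/wrist10.png",im[:,:,::-1])
E
```

```text
t: 18.2
eef_pos: [0.5115, 0.0035, 0.0821]
eef_rot: [-90.0, -0.1, -156.4]
contact_force: [-4.4, -2.1, 8.5]
width: 0.111
[0.51148753 0.00352824 0.08213185] [-9.00136966e+01 -9.83701648e-02 -1.56425516e+02] [-4.42883844 -2.13092591  8.49766693] [-0.22061625  0.55984776  0.08594323] [-7.31766965e+00  2.43998628e+01  1.06384426e+02 -5.11094657e-02
  4.93071700e+01  5.91412127e+01]
```

View pics/wrist10.png

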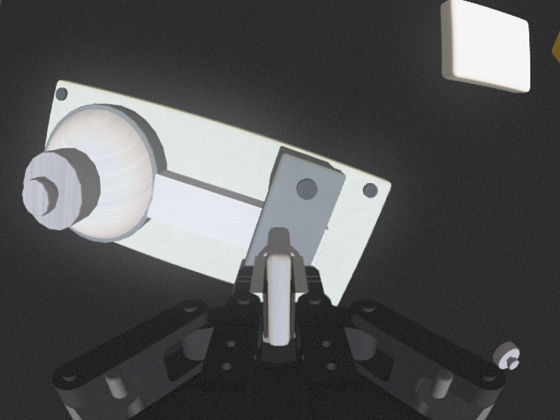

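```bash
python3 -m crank '0 0 0 0 3 0 -1; 0 0 0 0 6 0 -1; 0 0 0 0 8 0 -1; 0 0 0 0 10 0 -1; 0 0 0 0 10 0 -1; 0 0 0 0 10 0 -1; 0 0 0 0 10 0 -1; 0 0 0 0 10 0 -1; 0 0 0 0 10 0 -1; 0 0 0 0 10 0 -1'
python3 - <<'E'
from h import *
st=r.state();print(st["eef_rot"],st["contact_force"],st["wrist_torque"],st["joint_positions"])
E
python3 -m crank '0 0 0 0 1 0 -1; 0 0 0 0 1 0 -1; 0 0 0 0 2 0 -1; 0 0 0 0 2 0 -1; 0 0 0 0 3 0 -1; 0 0 0 0 3 0 -1; 0 0 0 0 3 0 -1; 0 0 0 0 3 0 -1; 0 0 0 0 3 0 -1; 0 0 0 0 3 0 -1'
python3 - <<'E'
from h import *
st=r.state();print(st["eef_rot"],st["contact_force"],st["wrist_torque"],st["joint_positions"])
E
```

```text
t: 19.5
eef_pos: [0.5115, 0.0035, 0.0822]
eef_rot: [-90.0, -0.1, -166.2]
contact_force: [-4.3, -1.8, 7.7]
width: 0.106
[-8.99974732e+01 -9.23886733e-02 -1.66177252e+02] [-4.30626557 -1.79280157  7.69544956] [-0.19073166  0.62107744 -0.06011692] [-7.32086154e+00  2.43981706e+01  1.06381750e+02 -4.70616705e-02
  4.93053463e+01  6.88871007e+01]
t: 20.75
eef_pos: [0.5115, 0.0035, 0.0821]
eef_rot: [-90.0, -0.1, -169.0]
contact_force: [-4.6, -1.2, 8.3]
width: 0.101
[-8.99571672e+01 -1.11144883e-01 -1.69008115e+02] [-4.55142242 -1.24061703  8.27948365] [-0.01239902  0.6745805   1.10904808] [-7.29379346e+00  2.43992096e+01  1.06382139e+02 -9.96261512e-02
  4.93107877e+01  7.17792924e+01]
```

```bash
python3 - <<'E'
from h import *
im=r.grab_frame("wrist");cv2.imwrite(f"pics/wrist11.png",im[:,:,::-1])
E
python3 -m crank '0 0 0 0 -4 0 -1; 0 0 0 0 -12 0 -1; 0 0 0 0 -21 0 -1; 0 0 0 0 -30 0 -1; 0 0 0 0 -39 0 -1; 0 0 0 0 -48 0 -1; 0 0 0 0 -57 0 -1; 0 0 0 0 -66 0 -1; 0 0 0 0 -75 0 -1; 0 0 0 0 -84 0 -1'
python3 -m crank '0 0 0 0 -5 0 -1; 0 0 0 0 -7 0 -1; 0 0 0 0 -7 0 -1; 0 0 0 0 -7 0 -1; 0 0 0 0 -7 0 -1; 0 0 0 0 -7 0 -1; 0 0 0 0 -7 0 -1; 0 0 0 0 -7 0 -1; 0 0 0 0 -7 0 -1; 0 0 0 0 -7 0 -1'
python3 - <<'E'
from h import *
st=r.state();print(st["eef_rot"],st["contact_force"],st["wrist_torque"],st["joint_positions"])
for c in ("wrist","side"):
  im=r.grab_frame(c);cv2.imwrite(f"pics/{c}12.png",im[:,:,::-1])
im=im[120:280,170:330];cv2.imwrite("pics/side12c.png",cv2.resize(im[:,:,::-1],None,fx=3.7,fy=3.7,interpolation=cv2.INTER_CUBIC))
E
```

```text
t: 22.05
eef_pos: [0.5116, 0.0035, 0.0821]
eef_rot: [-90.1, -0.0, -84.9]
contact_force: [-5.1, -1.7, 8.6]
width: 0.105
t: 23.3
eef_pos: [0.5116, 0.0035, 0.0821]
eef_rot: [-90.1, -0.0, -78.2]
contact_force: [-3.7, -0.6, 8.3]
width: 0.103
[-9.00891811e+01 -7.84012540e-03 -7.81655875e+01] [-3.65539281 -0.59111389  8.25590776] [-0.16353158  0.56766755  0.04016914] [-7.31770223e+00  2.44040174e+01  1.06379775e+02 -4.83629636e-02
  4.92978901e+01 -1.91205437e+01]
```

View pics/wrist11.png

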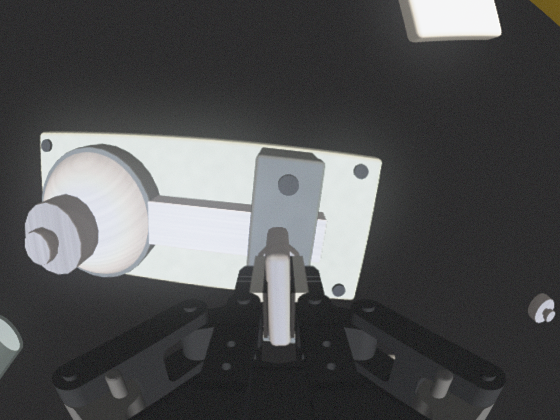

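View pics/wrist12.png

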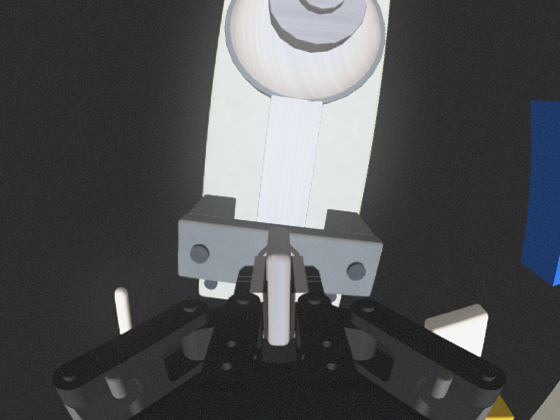

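View pics/side12c.png

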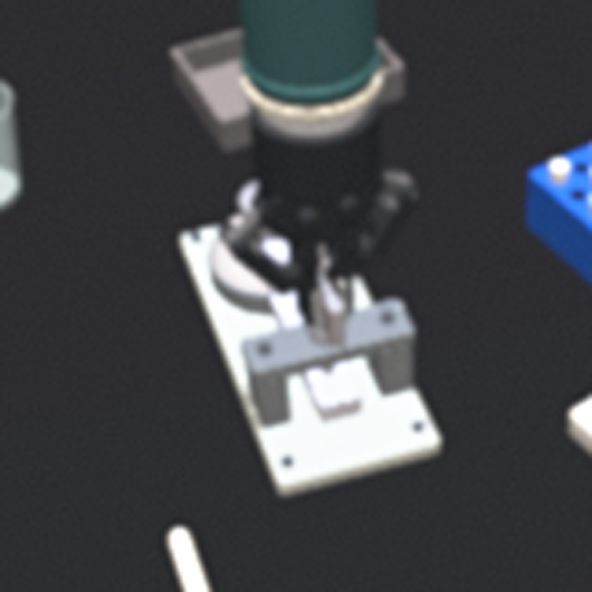

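```bash
python3 -c "
from station import r
print(r.hand_in(), r.state()['t'])"
```

```text
the job is handed in; nothing more can be done
the job is handed in; nothing more can be done
```

I placed the larger weight upright on the dome, let go of it, and backed away. I then turned the wing screw clockwise to its stop, backed it off about 90°, and handed in at about 23 s still gripping the wing.

**Seating:** the wrist torque rose from below 0.1 to 1.1 N m at tool yaw −169°. I expected the seat at about −167.5°, so I take this as the hard stop.

**Final screw angle:** the final tool yaw was −78.2°, which puts the screw at about 1.44 rad (target 1.17 to 1.69). I worked this out from the camera-measured stand yaw of about 4.4°. My first estimate of the wing's starting angle was about 2° off the closer one I used.

**Grip:** the gripper read 0.10 open, and the last wrist picture shows the wing still square between the pads with no slip.

**Weight:** the last wrist picture shows it still on the dome and clear of the gripper, though it is partly cut off at the picture's edge. The gripper mostly hid it from the side camera. The last position check, before the screw was turned, put it within about 2 mm of the middle.

**Bystanders:** I kept clear of them and saw none moved in the pictures, but I did not re-measure their positions. No check failed. `hand_in` gave no verdict.

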